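# Unlock the spice carousel and bring the salt to the front

## Task

The spice carousel is locked for carrying: pull the red lock slide at its front fully out to its stop, then turn the carousel until the salt shaker stands squarely at the front, in line with the lock. Finish gripping the black knob on top and holding the carousel still, without letting go, so that I can take the salt out. Leave all the jars standing in their rings and do not disturb the other things on the worktop.

Things in the scene. Friction and masses are not known exactly. Their poses are not given: they have to be found in the camera images.
- carousel: the carousel's fixed black base, immovable on the worktop; origin on the turning axis at worktop height, z up. Its front is its own -x: there a black tongue 46 mm wide, 10 mm thick, sticks out to 194 mm from the axis and carries the red lock slide. Six jars stand on the deck above it, 60 degrees apart on a circle of 56 mm radius, one of them at the front; their caps reach 133 mm above the worktop
- turntable (a joint): angle of the wooden deck (176 mm across, top 28 mm above the worktop) with its six wire rings, jars (2 to 3 mm play in the rings) and knob, rad; 0 at the start (bolted), positive counter-clockwise from above; once the lock is out it turns all the way round either way against slight friction (0.03 N m) and stays where it is left
- knob (a point): round black fluted knob on the column at the middle of the deck, turns with it; 36 mm across, 34 mm high; this point is its centre, on the turning axis, 181 mm above the worktop (knob from 164 to 198 mm, full width from 172 to 192 mm). Its axes are the carousel's at turntable 0. Pinch it from above, at any angle
- lock (a joint): travel of the red lock slide, m: 0 to 0.003 at the start, its steel bolt between two lugs on the deck's rim so that the deck cannot turn; 0.025 when pulled out to its end stop. It slides along the carousel's -x (outwards, away from the axis), takes about 2 N and stays where it is left
- lock_grip (a point): middle of the red lock slide's upright grip: 18 mm along the carousel's x, 20 mm along its y, from 17 to 44 mm above the worktop; this point is 33 mm above the worktop, 145 mm in front of the turning axis when locked, 170 mm when out. Its axes are the carousel's. Rails beside it are 16 mm high; pinch it across the carousel's y from above
- salt_shaker: salt shaker of clear glass with white salt and a grey domed top, the only one without a red cap, 44 mm across and 90 mm tall, loose in one of the rings (never the front one at the start); origin at the centre of its underside
- jar_1: spice jar with a red cap, 41 mm across and 105 mm tall, loose in one of the carousel's rings; origin at the centre of its underside
- jar_2: spice jar with a red cap, 41 mm across and 105 mm tall, loose in one of the carousel's rings; origin at the centre of its underside
- jar_3: spice jar with a red cap, 41 mm across and 105 mm tall, loose in one of the carousel's rings; origin at the centre of its underside
- jar_4: spice jar with a red cap, 41 mm across and 105 mm tall, loose in one of the carousel's rings; origin at the centre of its underside
- jar_5: spice jar with a red cap, 41 mm across and 105 mm tall, loose in one of the carousel's rings; origin at the centre of its underside
- mug: cream mug, 94 mm across and 69 mm tall, on the worktop at the right: leave it alone
- tea_box: black tea box, 123x72x89 mm, on the worktop in front of the bread bin: leave it alone
- small_fork: small steel fork, 196 mm long, lying along the front right edge: leave it alone
- peeler: vegetable peeler with a dark green handle, 170 mm long, 18 mm high, lying along the front left edge: leave it alone
Not all that is in view belongs to the job. Leave any green look-alike of the jar_3 alone.

How it is judged:
On the way, in this order (a step that is already met when the one before it is completed fails the run):
1. the lock slide is pulled fully out (value of joint lock above 0.021 m), for 0.2 s.
2. the salt shaker has been brought to the front (x of salt_shaker in the frame of carousel below -0.045 m and y of salt_shaker in the frame of carousel between -0.008 and 0.008 m), for 0.2 s.
At the end, for the whole second after the job is handed in: The salt shaker is at the carousel's front, within 8 mm either side of its front line; the turntable is still (under 0.08 rad/s), the fingers grip the knob with over 6 N; the lock is out by over 21 of 25 mm; every jar stands within 0.2 rad of upright on the deck in its ring (all of step 2 and velocity of joint turntable between -0.08 and 0.08 rad/s and contact force between the fingers and knob_grip above 6 N and value of joint lock above 0.021 m and angle between each of jar_1, salt_shaker, jar_2, jar_3, jar_4, jar_5's own z axis and vertical below 0.2 rad and z of each of jar_1, salt_shaker, jar_2, jar_3, jar_4, jar_5 in the frame of carousel below 0.04 m); the arm keeps its last pose, push and grip.
It fails at once if a jar is tipped over or pulled out of its ring (angle between any of jar_1, salt_shaker, jar_2, jar_3, jar_4, jar_5's own z axis and vertical above 0.35 rad or z of any of jar_1, salt_shaker, jar_2, jar_3, jar_4, jar_5 in the frame of carousel above 0.055 m).
It fails at once if the mug, the tea box, the fork or the peeler is disturbed (moved more than 30 mm) (distance of any of mug, tea_box, small_fork, peeler from where it was at the start of the episode above 0.03 m).
It also fails if it takes over 64 s, if anything falls off the work surface, if the arm or the gripper's body presses on something with over 40 N, if the wrist force passes 120 N, or if a joint passes its speed limit or range.

## Robot

A 7-joint arm with a two-finger parallel gripper is mounted at the origin on a cart in front of the work surface, level with it; the furniture and walls round the work are solid. World frame = base frame: x ahead of the robot, y to its left, z up, the work surface at z = 0. Lengths are in m, angles in rad, forces in N, time in s.
With the tool pointing down it reaches from about 0.35 to 0.9 m from the base axis. Payload 8.1 kg.
Tool frame: the origin (TCP) lies midway between the tips of the shut fingers; the grasp point (between the pads) lies 19 mm behind it (manip.hold_point_z is the distance from the TCP to the grasp point, in m); z points along the fingers, y is the line along which they close (so a half turn about z gives the same grasp; the last joint's range is limited). The gripper opens to 92 mm and grips with 3 to 60 N. Pads are 19 mm wide; open, the fingers measure 130 mm over their backs; the gripper's body (75 mm by 190 mm) begins 47 mm behind the grasp point.
Start: joints at [-0.103, 0.434, 0.025, 1.573, -0.012, 1.134, -0.075], TCP at [0.625, -0, 0.197] pointing down, gripper open.
Joint ranges: [-2.62, 2.62], [-0.44, 2.09], [-1.27, 1.32], [0.08, 2.57], [-1.32, 4.46], [0.12, 2], [-2.74, 2.74]. Speed limits (rad/s): [2.22, 2.22, 3.01, 3.01, 3.14, 3.14, 3.14].

## Interface

Orientations are given as a unit quaternion [x, y, z, w].
In Python, from cell import manip gives the robot as it stands.
- The arm moves only by the shell command python3 -m inch 'ROWS' [FORCE]. ROWS is a JSON object of lists of equal length, an entry for each row: "linear": the shift along the tool's x, y, z in units of 40 mm (1.0 is 40 mm), a list of three; "twist": the turn about the tool's z in units of 5 degrees (1.0 is 5 degrees); "gripper": the opening, from 0 (shut) to 1 (fully open). A call has 1 to 8 rows; each row shifts and turns the commanded pose from where the row before left it, along the tool's axes as they then stand; what a row does not reach is not made up. A row lasts 1/8 s, in which the tool goes at most 62.5 mm and 10.7 degrees, less where a joint would pass 70% of its speed; a pose out of reach is approached as far as the arm can. A call is refused whole if a number of a shift passes 1 or a number of a turn 1, either way. A call with a gripper value outside its range is refused whole. The fingers move at their own pace and stop on an object; FORCE is the grip in N (left out, the last holds). Time passes only in rows, so rows that do not move let the fingers close. It gives the time, the measured TCP pose, the force, the opening and the grip force at its end, in the units of the state.
- manip.read_state(): the state, without advancing time (a new reading comes with each control period).
- manip.read_camera(name): name is "scene" or "side" or "wrist"; returns (picture, depth): 420x560x3 uint8, red, green, blue; 420x560 float32, m along the optical axis (not along the pixel's ray), 0 where there is no reading.
- manip.camera_model(name): a dict with "mtx" (3x3 intrinsics, pixels), "extrinsics" (4x4, takes a point from world to camera coordinates). Camera axes: x right, y down, z forward; pixel columns grow to the right and rows downward; lengths in m; the calibration is good to about 2 mm. A picture is of the moment at which its call begins: read the wrist's pose just before it. camera_model takes no time and is no camera call; for the wrist camera it gives the pose at the moment of the call.
- manip.close_job(): hands the job in; it is judged then, once.
Trained networks look in the newest picture that a camera, given by its name, has taken for a name from the list of things; names that differ only in an ending like _2 or _b are one class to them, and where a whole thing is asked for, a point or a joint stands for the part that bears it (a point fixed in the world has none). Each returns a list of dicts, best first, with "score" (0 to 1); they miss things now and then, are a little off and sometimes report something else, mostly with a low value. They report only what shows in the picture. A call takes as long as a camera call. They do not tell look-alikes from the thing itself.
- manip.regions_of(camera, thing): "pixels" (420x560 bool, what is visible of it) and "extent" ([left, top, width, height] in pixels, round what is visible of it).
The state is a dict: "clock": time; "q": joint angles; "dq": joint speeds; "effort": joint torques, N m; "tool_pos": TCP position; "tcp_rot": TCP orientation; "force": force on the tool from outside, world axes, zero at the start; "torque": the same for the moment, N m; "grip_width": finger opening in m; "gripper_force": force on a finger pad.
Only numpy, scipy, OpenCV 4.12 (cv2) and the standard library are available. Lean on these libraries where they do the work, as an engineer would, in place of code of your own. Each camera call takes 0.05 s, during which the arm holds its last target. There are 200 camera calls.

## Working session

There is one attempt and no reset: what is moved stays moved. The work goes in short steps, Python scripts to look and compute and a shell command to move; the robot and the scene stay as the last step left them, time stands still between calls to the robot, and variables do not carry over. Pictures are saved under pics/ and viewed, at most 10 in all, crops included, and the job is handed in when it is done.

```bash
mkdir -p pics; ls; cat > h.py <<'E'
import numpy as np, cv2
from cell import manip
def shot(n):
    p,d=manip.read_camera(n); m=manip.camera_model(n)
    return p,d,np.array(m["mtx"]),np.array(m["extrinsics"])
def world(d,K,E,mask):
    v,u=np.nonzero(mask&(d>0)); z=d[v,u]
    c=np.stack([(u-K[0,2])/K[0,0]*z,(v-K[1,2])/K[1,1]*z,z,np.ones_like(z)])
    return (np.linalg.inv(E)@c)[:3].T
def save(p,f): cv2.imwrite("pics/"+f,cv2.cvtColor(p,cv2.COLOR_RGB2BGR))
E
python3 - <<'E'
from h import *
for n in ["scene","side"]:
    p,d,K,E=shot(n); save(p,n+"0.png")
    for t in ["lock_grip","knob","salt_shaker","carousel"]:
        for r in manip.regions_of(n,t)[:3]:
            w=world(d,K,E,r["pixels"])
            print(n,t,round(r["score"],2),r["extent"],np.median(w,0).round(3),w.min(0).round(3),w.max(0).round(3))
s=manip.read_state();print(s["clock"],s["tool_pos"],s["tcp_rot"])
E
```

```text
pics
scene lock_grip 0.53 [265.4, 255.2, 21.0, 22.5] [0.487 0.049 0.025] [0.471 0.02  0.01 ] [0.539 0.062 0.05 ]
scene knob 0.68 [214.4, 185.6, 60.7, 78.5] [0.604 0.018 0.03 ] [ 0.523 -0.081 -0.   ] [0.698 0.076 0.202]
scene salt_shaker 0.66 [221.5, 197.1, 17.3, 19.6] [ 0.667 -0.031  0.105] [ 0.615 -0.112  0.001] [0.755 0.028 0.135]
scene carousel 0.8 [213.6, 186.6, 78.3, 99.1] [0.563 0.038 0.028] [ 0.438 -0.125 -0.004] [0.72  0.084 0.202]
side lock_grip 0.53 [265.1, 252.3, 21.9, 16.3] [0.489 0.051 0.023] [ 0.474 -0.007 -0.003] [0.539 0.066 0.045]
side knob 0.8 [217.5, 188.6, 57.0, 70.5] [0.614 0.023 0.028] [ 0.525 -0.112 -0.005] [0.742 0.08  0.199]
side salt_shaker 0.66 [338.1, 202.9, 10.5, 24.5] [ 0.372 -0.22   0.003] [ 0.363 -0.349 -0.002] [ 0.381 -0.19   0.012]
side carousel 0.76 [218.0, 190.5, 76.5, 85.2] [0.57  0.04  0.027] [ 0.441 -0.142 -0.004] [0.707 0.085 0.199]
0.5 [ 6.25018293e-01 -4.16748226e-05  1.96626398e-01] [7.07146199e-01 7.07067361e-01 3.77311164e-06 2.14032951e-05]
```

View pics/scene0.png

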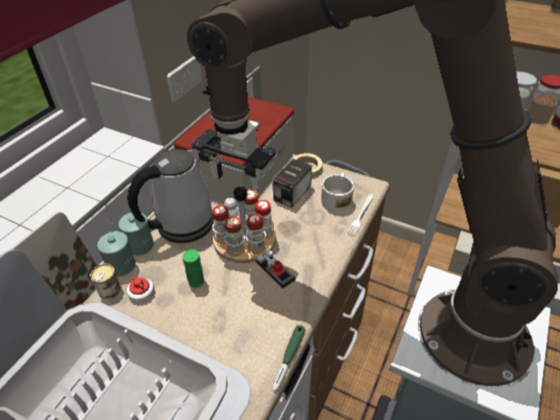

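View pics/side0.png

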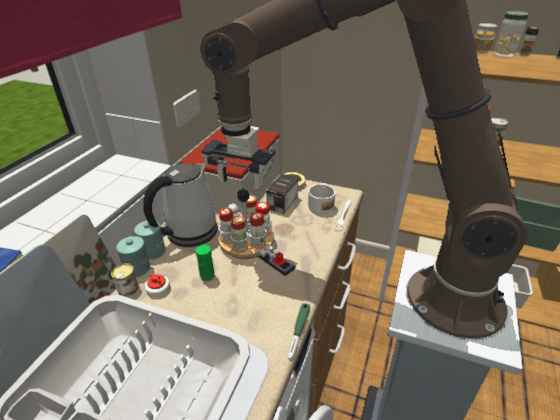

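```bash
python3 - <<'E'
from h import *
p,d,K,E=shot("wrist"); save(p,"wrist0.png"); np.savez("w0.npz",p=p,d=d,K=K,E=E)
for t in ["lock_grip","knob","salt_shaker","carousel"]:
    for r in manip.regions_of("wrist",t)[:3]:
        w=world(d,K,E,r["pixels"])
        if len(w): print(t,round(r["score"],2),r["extent"],np.median(w,0).round(3),w.min(0).round(3),w.max(0).round(3))
E
```

```text
lock_grip 0.67 [111.2, 110.1, 77.1, 47.8] [0.498 0.043 0.026] [0.467 0.02  0.01 ] [0.543 0.063 0.047]
knob 0.83 [172.7, 98.9, 190.1, 180.1] [ 0.626 -0.001  0.073] [ 0.527 -0.105 -0.001] [0.715 0.074 0.2  ]
salt_shaker 0.83 [310.0, 196.6, 53.6, 67.0] [ 0.673 -0.028  0.109] [ 0.656 -0.1   -0.   ] [0.715 0.002 0.134]
carousel 0.62 [88.7, 88.3, 277.3, 192.6] [0.613 0.021 0.029] [ 0.445 -0.106 -0.002] [0.715 0.083 0.306]
```

View pics/wrist0.png

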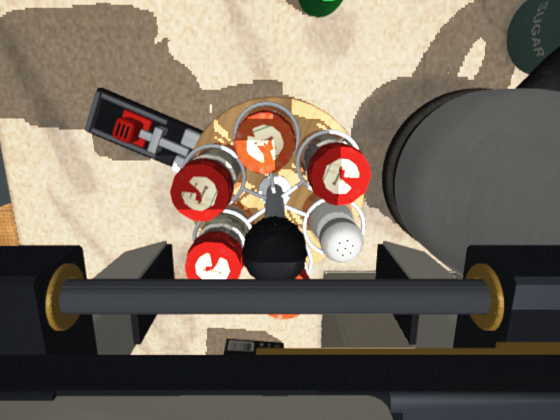

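The wrist view shows the red lock grip at (127,127) on the black tongue, which points up-left. The front jar is at (200,190), the knob top at (275,248), and the salt's grey dome at (342,242), roughly opposite the front.
Could be mistaken for:
- **Lock:** the red jar caps (200,190), (265,140), (340,170), (215,255), and the red bowl in the scene view (138,288). I choose (127,127), the slide on the tongue.
- **Salt:** only the grey dome (342,242) has no red cap.
- **Jars:** the green can in the scene view (193,268) is the look-alike to leave alone.

```bash
python3 - <<'E'
from h import *
from scipy.optimize import least_squares
f=np.load("w0.npz");p,d,K,E=[f[k] for k in "pdKE"]
A=world(d,K,E,np.ones(d.shape,bool)); C=p.reshape(-1,3)[(d>0).ravel()].astype(int)
near=np.hypot(A[:,0]-.625,A[:,1])<.2
dark=C.max(1)<80
kn=A[near&(A[:,2]>.192)&(A[:,2]<.2)&dark&(np.hypot(A[:,0]-.625,A[:,1])<.05)]
print("knobtop",len(kn),kn.mean(0).round(4),kn.min(0).round(4),kn.max(0).round(4))
(cx,cy),r=cv2.minEnclosingCircle(kn[:,:2].astype(np.float32));print("enc",cx,cy,r)
dk=A[near&(abs(A[:,2]-.028)<.003)&(C[:,0]>C[:,2]+30)&(A[:,0]>.5)]
(dx,dy),r=cv2.minEnclosingCircle(dk[:,:2].astype(np.float32));print("deck",len(dk),dx,dy,r)
red=(C[:,0]>120)&(C[:,1]<60)&(C[:,2]<60)
g=A[red&(A[:,2]>.038)&(A[:,2]<.048)&(A[:,0]<.56)&near]
(gx,gy),(a,b),t=cv2.minAreaRect(g[:,:2].astype(np.float32));print("grip",len(g),g.mean(0),(gx,gy),a,b,t,g[:,2].max())
# tongue z~10mm dark, extents
tg=A[dark&(A[:,2]>.006)&(A[:,2]<.02)&(A[:,0]<.56)&(A[:,0]>.42)&(A[:,1]>0)&(A[:,1]<.12)]
print("tongue",len(tg),cv2.minAreaRect(tg[:,:2].astype(np.float32)))
for c in [(dx,dy),(cx,cy)]:
    print(np.hypot(gx-c[0],gy-c[1]),np.degrees(np.arctan2(gy-c[1],gx-c[0])))
caps=A[red&(A[:,2]>.128)&(A[:,2]<.14)&near]
from scipy.cluster.vq import kmeans2
m=cv2.connectedComponents
grey=A[near&(A[:,2]>.1)&(A[:,2]<.125)&(C.min(1)>90)&(np.ptp(C,axis=1)<25)&(A[:,0]>.64)&(A[:,1]<.0)]
print("salt",len(grey),grey.mean(0),cv2.minEnclosingCircle(grey[:,:2].astype(np.float32)))
c=np.array([cx,cy])
print("salt ang",np.degrees(np.arctan2(*(grey.mean(0)[:2]-c)[::-1])))
print("cap angs",np.histogram(np.degrees(np.arctan2(caps[:,1]-cy,caps[:,0]-cx)),36,(-180,180))[0])
cr=cv2.resize(p[70:300,70:390],None,fx=2,fy=2,interpolation=cv2.INTER_CUBIC);save(cr,"crop0.png")
E
```

```text
knobtop 2661 [ 0.6251 -0.0091  0.1971] [ 0.6083 -0.0246  0.192 ] [0.6424 0.0052 0.1999]
enc 0.6251664757728577 -0.012084838934242725 0.01748279482126236
deck 5252 0.6578096747398376 -0.01925177313387394 0.17255273461341858
grip 270 [0.49088936 0.04595482 0.04367155] (0.48958536982536316, 0.0457661934196949) 0.01870977133512497 0.016986530274152756 69.77971649169922 0.04605903819271029
tongue 2310 ((0.49642762541770935, 0.042562976479530334), (0.04631156474351883, 0.10554812103509903), 66.6732406616211)
0.18035174725718373 158.86869844160455
0.14740752434785026 156.89256707684075
salt 1516 [ 0.68299807 -0.03202011  0.1136036 ] ((0.7119536399841309, -0.05418965220451355), 0.0624302476644516)
salt ang -19.01970973977725
cap angs [  0 123 404 265 124 103   0   0   0   0   0   3   0   0   0   0   0   0
   0  91 460 366 413 326   0  31 203  45  24   6   0 112 476 442 348 273]
```

View pics/crop0.png

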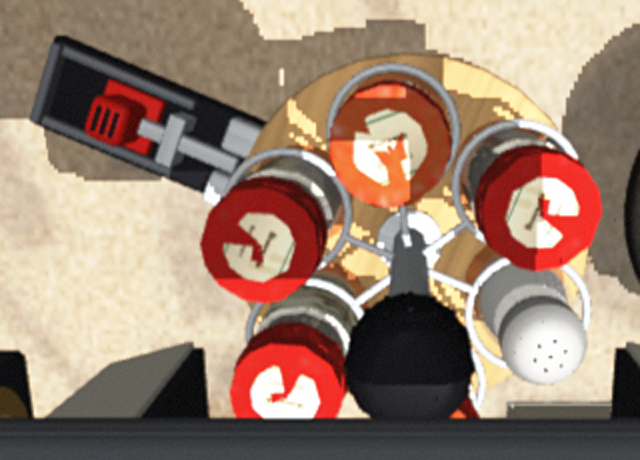

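The crop confirms it: red slide on the tongue at left, salt with the grey perforated dome at lower right, opposite the front. Next I check clearance to the kettle and the camera offset.

```bash
python3 - <<'E'
from h import *
f=np.load("w0.npz");print("wristcam",np.linalg.inv(f["E"])[:3,3])
c=np.array([.624,-.0115])
for n in ["scene","side"]:
    p,d,K,E=shot(n); A=world(d,K,E,np.ones(d.shape,bool))
    k=A[(A[:,0]>.7)&(A[:,0]<.95)&(A[:,1]>-.02)&(A[:,1]<.25)&(A[:,2]>.02)&(A[:,2]<.4)]
    for lo in np.arange(.04,.32,.04):
        b=k[(k[:,2]>=lo)&(k[:,2]<lo+.04)]
        if len(b): print(n,lo.round(2),len(b),"mindist",np.hypot(*(b[:,:2]-c).T).min().round(3),b.min(0).round(3))
E
```

```text
wristcam [0.62496362 0.06881342 0.3850066 ]
scene 0.04 1599 mindist 0.109 [ 0.732 -0.019  0.04 ]
scene 0.08 2582 mindist 0.11 [ 0.734 -0.019  0.08 ]
scene 0.12 1563 mindist 0.117 [ 0.739 -0.02   0.12 ]
scene 0.16 1731 mindist 0.122 [ 0.746 -0.02   0.16 ]
scene 0.2 1451 mindist 0.13 [ 0.754 -0.02   0.2  ]
scene 0.24 10 mindist 0.176 [ 0.8   -0.015  0.24 ]
scene 0.28 35 mindist 0.085 [0.701 0.024 0.295]
scene 0.32 129 mindist 0.076 [ 0.7   -0.019  0.32 ]
side 0.04 1273 mindist 0.113 [ 0.736 -0.02   0.04 ]
side 0.08 2038 mindist 0.114 [ 0.737 -0.019  0.08 ]
side 0.12 1307 mindist 0.119 [ 0.741 -0.02   0.12 ]
side 0.16 1252 mindist 0.126 [ 0.75 -0.02  0.16]
side 0.2 1045 mindist 0.133 [ 0.755 -0.02   0.2  ]
side 0.28 39 mindist 0.084 [0.7   0.022 0.294]
side 0.32 89 mindist 0.077 [ 0.7   -0.019  0.321]
```

```bash
python3 -m inch '{"linear":[[0,0,-1],[0,0,-0.5],[0.285,-0.84,0],[0.285,-0.84,0],[0.285,-0.84,0],[0.285,-0.84,0],[0,0,0],[0,0,0]],"twist":[0,0,0,0,-1,-1,-1,-1],"gripper":[1,1,1,1,1,0.8,0.6,0.6]}'
python3 -m inch '{"linear":[[0,0,0],[0,0,0],[0,0,0],[0,0,0],[0,0,0],[0,0,0],[0,0,0],[0,0,0]],"twist":[-1,-1,-1,-1,-1,-1,-1,-1],"gripper":[0.6,0.6,0.6,0.6,0.6,0.6,0.6,0.6]}'
python3 -m inch '{"linear":[[0,0,0.8],[0,0,0.8],[0,0,0.8],[0,0,0]],"twist":[-1,-0.4,0,0],"gripper":[0.6,0.6,0.6,0.6]}'
python3 - <<'E'
from h import *
from scipy.spatial.transform import Rotation as R
p,d,K,E=shot("wrist"); save(p,"wrist1.png")
A=world(d,K,E,np.ones(d.shape,bool)); C=p.reshape(-1,3)[(d>0).ravel()].astype(int)
red=(C[:,0]>110)&(C[:,1]<60)&(C[:,2]<60)
g=A[red&(A[:,2]>.038)&(A[:,2]<.048)&(A[:,0]<.56)]
print(len(g),cv2.minAreaRect(g[:,:2].astype(np.float32)))
dark=C.max(1)<80
tg=A[dark&(A[:,2]>.006)&(A[:,2]<.02)&(A[:,0]<.56)&(A[:,0]>.42)&(A[:,1]>0)&(A[:,1]<.12)]
print("tongue",cv2.minAreaRect(tg[:,:2].astype(np.float32)))
s=manip.read_state();m=R.from_quat(s["tcp_rot"]).as_matrix();x=m[:,0];print(s["tool_pos"],np.degrees(np.arctan2(x[1],x[0])),m[:,2],s["q"])
gc=np.array(cv2.minAreaRect(g[:,:2].astype(np.float32))[0]+(s["tool_pos"][2],))
print("need tool units",m.T@(gc-s["tool_pos"])/.04)
E
```

```text
clock: 1.85
tool_pos: [0.4894, 0.0428, 0.257]
tcp_rot: [0.572, 0.82, 0.0, 0.0]
force: [-0.6, -0.4, -0.3]
grip_width: 0.0665
gripper_force: 0.0
clock: 2.85
tool_pos: [0.4897, 0.0426, 0.2567]
tcp_rot: [0.257, 0.966, 0.0, 0.0]
force: [-0.2, 0.0, -0.1]
grip_width: 0.0549
gripper_force: 0.0
clock: 3.35
tool_pos: [0.4881, 0.0423, 0.159]
tcp_rot: [0.199, 0.98, -0.001, -0.002]
force: [0.5, -0.1, 0.1]
grip_width: 0.0551
gripper_force: 0.0
293 ((0.4907904863357544, 0.04621589183807373), (0.019265620037913322, 0.01667882315814495), 66.95970916748047)
tongue ((0.4995978772640228, 0.04344019293785095), (0.04726836085319519, 0.11019754409790039), 67.0049057006836)
[0.48928964 0.04253173 0.16057576] 156.9929466776482 [-1.53745298e-03 -2.10934168e-04 -9.99998796e-01] [-0.06685368  0.26605233 -0.15771025  1.92795901  0.05052642  0.95288322
  0.92079393]
need tool units [ 1.46167303e-03  9.94426964e-02 -7.71150092e-05]
```

View pics/wrist1.png

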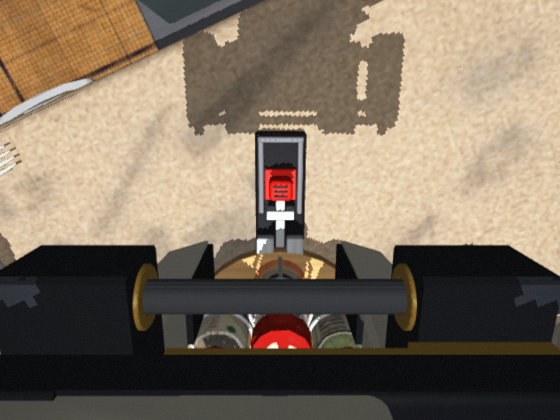

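The view is aligned: the tongue is vertical in the image and the red grip is at (281,188), centred within 4 mm. Next I descend and grip.

```bash
python3 -m inch '{"linear":[[0,0.1,0.8],[0,0,0.9],[0,0,0.9],[0,0,0.6],[0,0,0.3],[0,0,0],[0,0,0]],"twist":[0,0,0,0,0,0,0],"gripper":[0.6,0.6,0.6,0.6,0.6,0.6,0.6]}'
python3 -m inch '{"linear":[[0,0,0],[0,0,0],[0,0,0],[0,0,0],[0,0,0],[0,0,0]],"twist":[0,0,0,0,0,0],"gripper":[0,0,0,0,0,0]}' 25
```

```text
clock: 4.28
tool_pos: [0.4924, 0.0465, 0.0218]
tcp_rot: [0.199, 0.98, 0.0, 0.001]
force: [0.1, -0.6, 0.4]
grip_width: 0.055
gripper_force: 0.0
clock: 5.03
tool_pos: [0.4913, 0.0463, 0.0206]
tcp_rot: [0.199, 0.98, 0.0, 0.0]
force: [0.4, 1.1, 0.3]
grip_width: 0.0019
gripper_force: 0.0
```

```bash
python3 - <<'E'
from h import *
from scipy.spatial.transform import Rotation as R
s=manip.read_state();print(s["grip_width"],s["gripper_force"],s["tool_pos"])
a=shot("wrist")[0]; b,d,K,E=shot("scene"); 
save(np.hstack([a[60:400,180:400],cv2.resize(b[170:310,190:330],(340,340),interpolation=cv2.INTER_CUBIC)]),"c2.png")
E
```

```text
0.0019331281771958015 0.0 [0.49132873 0.04630908 0.02061898]
```

View pics/c2.png

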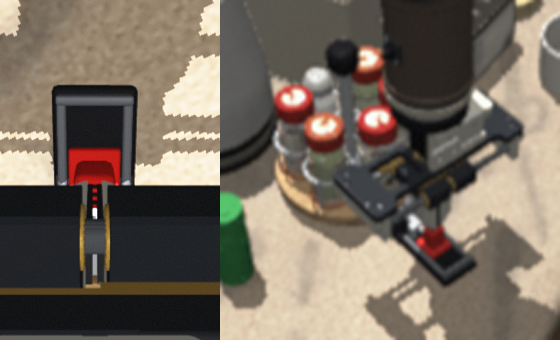

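The fingers shut behind the grip: the red grip shows ahead of (outside) them at about (95,165) in the left crop. I open, raise and measure again.

```bash
python3 -m inch '{"linear":[[0,0,0],[0,0,0],[0,0,0],[0,0,0],[0,0,-0.7],[0,0,-0.7],[0,0,-0.7],[0,0,0]],"twist":[0,0,0,0,0,0,0,0],"gripper":[0.6,0.6,0.6,0.6,0.6,0.6,0.6,0.6]}'
python3 - <<'E'
from h import *
from scipy.spatial.transform import Rotation as R
s=manip.read_state()
p,d,K,E=shot("wrist"); m=R.from_quat(s["tcp_rot"]).as_matrix()
A=world(d,K,E,np.ones(d.shape,bool)); C=p.reshape(-1,3)[(d>0).ravel()].astype(int)
red=(C[:,0]>C[:,1]+50)&(C[:,1]<70)&(C[:,2]<70)&(A[:,0]<.54)
c=np.array([.624,-.0115]);f=np.array([-np.cos(np.radians(23)),np.sin(np.radians(23))]);l=np.array([-f[1],f[0]])
for lo in np.arange(.005,.06,.005):
    b=A[red&(A[:,2]>=lo)&(A[:,2]<lo+.005)][:,:2]-c
    if len(b)>5:
        u=b@f;v=b@l;print(lo.round(3),len(b),np.percentile(u,[1,50,99]).round(4),np.percentile(v,[1,50,99]).round(4))
t=s["tool_pos"][:2]-c;print("tool",t@f,t@l,s["tool_pos"])
save(cv2.resize(p[80:280,180:380],(600,600),interpolation=cv2.INTER_CUBIC),"c3.png")
E
```

```text
clock: 6.12
tool_pos: [0.4928, 0.0466, 0.1065]
tcp_rot: [0.199, 0.98, 0.001, 0.002]
force: [0.5, 0.0, 0.5]
grip_width: 0.0549
gripper_force: 0.0
0.005 44 [0.1284 0.1403 0.1584] [-0.0114  0.015   0.0153]
0.01 71 [0.1326 0.1601 0.1608] [-0.0135 -0.0049  0.0149]
0.015 327 [0.1338 0.1565 0.1604] [-0.0134 -0.0027  0.0141]
0.02 30 [0.1534 0.1555 0.1559] [-0.0083  0.0007  0.0096]
0.025 44 [0.1522 0.1555 0.1559] [-0.0088  0.001   0.0101]
0.03 39 [0.1525 0.1555 0.1559] [-0.009  -0.0011  0.0099]
0.035 79 [0.1426 0.155  0.1558] [-0.0096 -0.0018  0.0101]
0.04 448 [0.1391 0.1481 0.1554] [-0.0088 -0.0004  0.01  ]
tool 0.14343080205809355 -0.0022042772269023556 [0.49283253 0.04657193 0.10654759]
```

View pics/c3.png

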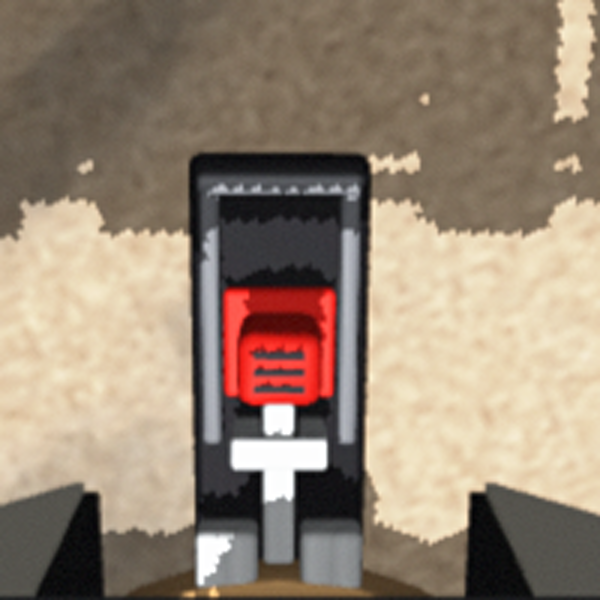

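The crop shows the grip intact, top at about (280,365), with the lock still in. The measured grip centre is 147 mm from the axis and the tool was at 144 mm, yet the fingers shut. I check where the fingers really are in tool coordinates, and compare with the other cameras.

```bash
python3 - <<'E'
from h import *
from scipy.spatial.transform import Rotation as R
s=manip.read_state();m=R.from_quat(s["tcp_rot"]).as_matrix();T=s["tool_pos"]
c=np.array([.624,-.0115]);f=np.array([-np.cos(np.radians(23)),np.sin(np.radians(23))]);l=np.array([-f[1],f[0]])
for n in ["wrist","scene","side"]:
    p,d,K,E=shot(n)
    A=world(d,K,E,np.ones(d.shape,bool)); L=(A-T)@m; C=p.reshape(-1,3)[(d>0).ravel()].astype(int)
    print(n,"K",K[0,0].round(1),"TCP px",((K@(E@np.r_[T,1])[:3])/(E@np.r_[T,1])[2])[:2].round(1))
    for lo in [-.06,-.045,-.03,-.02,-.01,0]:
        b=L[(L[:,2]>=lo)&(L[:,2]<lo+.012)&(abs(L[:,0])<.06)&(abs(L[:,1])<.08)]
        if len(b)>3:
            for sg in (1,-1):
                q=b[b[:,1]*sg>0]
                if len(q)>3: print("  z",lo,len(q),"x",np.percentile(q[:,0],[2,50,98]).round(4),"y",np.percentile(q[:,1],[2,98]).round(4))
    red=(C[:,0]>C[:,1]+50)&(C[:,1]<70)&(C[:,2]<70)&(abs(A[:,:2]-[.49,.046])<.025).all(1)
    b=A[red&(A[:,2]>.037)&(A[:,2]<.05)]
    if len(b): u=(b[:,:2]-c)@f;v=(b[:,:2]-c)@l;print(" grip",len(b),u.min(),u.max(),v.min(),v.max(),b[:,2].max())
E
```

```text
wrist K 376.7 TCP px [277.  240.5]
  z -0.06 657 x [0.0044 0.0108 0.0114] y [0.0261 0.0424]
  z -0.06 651 x [0.0041 0.0108 0.0114] y [-0.0451 -0.0287]
  z -0.045 475 x [-0.0026  0.0106  0.0113] y [0.0261 0.0412]
  z -0.045 474 x [-0.0026  0.0106  0.0113] y [-0.0437 -0.0287]
  z -0.03 14 x [-0.0052  0.0082  0.0108] y [0.0262 0.03  ]
  z -0.03 11 x [-0.0051  0.0091  0.0108] y [-0.0323 -0.0289]
 grip 526 0.1383264612788424 0.15570739618897905 -0.009718374994348748 0.009859067457084168 0.04636918459322015
scene K 466.1 TCP px [275.5 246.2]
  z -0.06 30 x [-0.0074  0.0106  0.0133] y [0.0282 0.0444]
  z -0.06 35 x [-0.0061  0.0103  0.0132] y [-0.0457 -0.0285]
  z -0.045 15 x [-0.0043  0.0115  0.0134] y [0.029  0.0424]
  z -0.045 32 x [-0.0082  0.0083  0.0126] y [-0.0411 -0.0291]
 grip 37 0.14192902815688074 0.15879573283466725 -0.010916300256692137 0.006079745727678046 0.04771522254694016
side K 397.0 TCP px [277.7 237.5]
  z -0.06 23 x [-0.0027  0.01    0.0122] y [0.0318 0.0457]
  z -0.06 33 x [-0.0072  0.0077  0.0123] y [-0.0425 -0.0265]
  z -0.045 19 x [-0.0088  0.01    0.0121] y [0.0267 0.0445]
  z -0.045 28 x [-0.0062  0.0088  0.012 ] y [-0.0409 -0.027 ]
 grip 27 0.14191607577495316 0.1554114648487662 -0.012714585974755605 0.0058218558405662745 0.04549837408159829
```

```bash
python3 - <<'E'
from h import *
from scipy.spatial.transform import Rotation as R
s=manip.read_state();m=R.from_quat(s["tcp_rot"]).as_matrix();T=s["tool_pos"]
for n in ["wrist","scene","side"]:
    p,d,K,E=shot(n)
    L=(world(d,K,E,np.ones(d.shape,bool))-T)@m
    for sg in (1,-1):
        b=L[(abs(L[:,0])<.016)&(L[:,1]*sg>.02)&(L[:,1]*sg<.055)&(L[:,2]<.03)]
        print(n,sg,np.sort(b[:,2])[-12:].round(4))
print(manip.hold_point_z, s["tool_pos"])
E
```

```text
wrist 1 [-0.0305 -0.0305 -0.0305 -0.0303 -0.0303 -0.0303 -0.0302 -0.0301 -0.0301
 -0.03   -0.0297 -0.0297]
wrist -1 [-0.0309 -0.0307 -0.0307 -0.0307 -0.0307 -0.0307 -0.0307 -0.0306 -0.0305
 -0.0303 -0.0303 -0.0302]
scene 1 [-0.0431 -0.0412 -0.0405 -0.04   -0.0399 -0.0397 -0.0389 -0.037  -0.0357
 -0.0352 -0.034  -0.0315]
scene -1 [-0.0364 -0.0362 -0.0362 -0.036  -0.0357 -0.0349 -0.0345 -0.0335 -0.0331
 -0.0325 -0.0316 -0.0303]
side 1 [-0.0422 -0.042  -0.0415 -0.0404 -0.0393 -0.0391 -0.037  -0.0356 -0.0352
 -0.0342 -0.0317 -0.0277]
side -1 [-0.036  -0.0345 -0.0344 -0.034  -0.0331 -0.0322 -0.0317 -0.0316 -0.0309
 -0.0301 -0.0297 -0.0273]
0.0188 [0.49061922 0.04615406 0.1037887 ]
```

All three cameras agree that the fingertips sit about 30 mm above the reported TCP, so the fingers closed just over the grip. I correct for it: go to a reported TCP z of about -0.007, which puts the tips at about 23 mm, above the 16 mm rails.

```bash
python3 -m inch '{"linear":[[0.05,0,0.8],[0,0,0.8],[0,0,0.6],[0,0,0.3],[0,0,0.27],[0,0,0]],"twist":[0,0,0,0,0,0],"gripper":[0.6,0.6,0.6,0.6,0.6,0.6]}'
python3 -m inch '{"linear":[[0,0,0],[0,0,0],[0,0,0],[0,0,0],[0,0,0],[0,0,0]],"twist":[0,0,0,0,0,0],"gripper":[0,0,0,0,0,0]}' 25
```

```text
clock: 7.22
tool_pos: [0.4893, 0.0471, -0.0065]
tcp_rot: [0.199, 0.98, -0.0, -0.0]
force: [-0.5, 0.5, 0.4]
grip_width: 0.0548
gripper_force: 0.0
clock: 7.98
tool_pos: [0.4896, 0.0469, -0.0059]
tcp_rot: [0.2, 0.98, -0.0, 0.0]
force: [-1.0, -1.0, 5.7]
grip_width: 0.02
gripper_force: 25.0
```

```bash
python3 -m inch '{"linear":[[0.1,0,0],[0.1,0,0],[0.1,0,0],[0.1,0,0],[0.1,0,0],[0.08,0,0],[0,0,0],[0,0,0]],"twist":[0,0,0,0,0,0,0,0],"gripper":[0,0,0,0,0,0,0,0]}'
python3 -m inch '{"linear":[[0.05,0,0],[0.05,0,0],[0,0,0],[0,0,0]],"twist":[0,0,0,0],"gripper":[0,0,0,0]}'
```

```text
clock: 8.98
tool_pos: [0.4687, 0.0559, -0.006]
tcp_rot: [0.2, 0.98, 0.0, 0.001]
force: [2.5, -4.4, 4.3]
grip_width: 0.0196
gripper_force: 25.0
clock: 9.48
tool_pos: [0.4686, 0.056, -0.0059]
tcp_rot: [0.201, 0.98, 0.0, 0.003]
force: [14.7, -10.9, -8.5]
grip_width: 0.02
gripper_force: 25.0
```

At the stop: 22.8 mm of travel and the force has risen. Release, raise and check.

```bash
python3 -m inch '{"linear":[[-0.08,0,0],[0,0,0],[0,0,0],[0,0,-0.8],[0,0,-1],[0,0,-1],[0,0,-1],[0,0,-1]],"twist":[0,0,0,0,0,0,0,0],"gripper":[0.6,0.6,0.6,0.6,0.7,0.8,0.9,1]}'
python3 -m inch '{"linear":[[0,0,-0.4],[0,0,0],[0,0,0]],"twist":[0,0,0],"gripper":[1,1,1]}'
cat > k.py <<'E'
from h import *
from scipy.spatial.transform import Rotation as R
s=manip.read_state();m=R.from_quat(s["tcp_rot"]).as_matrix();T=s["tool_pos"]
p,d,K,E=shot("wrist")
A=world(d,K,E,np.ones(d.shape,bool)); C=p.reshape(-1,3)[(d>0).ravel()].astype(int)
c=np.array([.624,-.0115]);f=np.array([-np.cos(np.radians(23)),np.sin(np.radians(23))]);l=np.array([-f[1],f[0]])
red=(C[:,0]>C[:,1]+50)&(C[:,1]<70)&(C[:,2]<70)&(A[:,0]<.54)
b=A[red&(A[:,2]>.037)&(A[:,2]<.05)][:,:2]-c
if len(b): print("grip u",(b@f).min(),(b@f).max())
print("yaw",np.degrees(np.arctan2(m[1,0],m[0,0])),T,"units to axis",m.T@(np.r_[c,T[2]]-T)/.04,"q7",s["q"][6])
E
python3 k.py
```

```text
clock: 10.48
tool_pos: [0.4665, 0.0568, 0.187]
tcp_rot: [0.199, 0.98, -0.0, -0.0]
force: [0.1, 0.8, 0.6]
grip_width: 0.0878
gripper_force: 0.0
clock: 10.85
tool_pos: [0.4665, 0.0565, 0.2008]
tcp_rot: [0.199, 0.98, -0.0, -0.001]
force: [-0.0, -0.1, -0.2]
grip_width: 0.0916
gripper_force: 0.0
grip u 0.16046995287250196 0.1774673038387145
yaw 157.01759108107422 [0.46654469 0.05650218 0.2008087 ] units to axis [-4.28771123 -0.02816264 -0.00586661] q7 0.8950416708811103
```

Lock out (grip centre at 169 mm). Next to the knob.

```bash
python3 -m inch '{"linear":[[-0.9,0,0],[-0.9,0,0],[-0.9,0,0],[-0.9,0,0],[-0.69,-0.03,0],[0,0,0.4],[0,0,0],[0,0,0]],"twist":[0,0,0,0,0,0,0,0],"gripper":[1,1,1,1,1,1,0.9,0.8]}'
python3 k.py
python3 -m inch '{"linear":[[0,0,0.5],[0,0,0.5],[0,0,0.3],[0,0,0],[0,0,0]],"twist":[0,0,0,0,0],"gripper":[0.8,0.8,0.8,0.8,0.8]}'
python3 -m inch '{"linear":[[0,0,0],[0,0,0],[0,0,0],[0,0,0],[0,0,0],[0,0,0]],"twist":[0,0,0,0,0,0],"gripper":[0,0,0,0,0,0]}' 25
```

```text
clock: 11.9
tool_pos: [0.6239, -0.011, 0.1855]
tcp_rot: [0.199, 0.98, 0.0, -0.001]
force: [0.3, -0.4, 0.3]
grip_width: 0.0771
gripper_force: 0.0
yaw 157.05117918091923 [ 0.62393256 -0.01100276  0.18552607] units to axis [-6.39955245e-03 -1.07896772e-02 -5.04192322e-06] q7 1.058503443231286
clock: 12.58
tool_pos: [0.6254, -0.0116, 0.1347]
tcp_rot: [0.199, 0.98, 0.0, 0.001]
force: [-0.4, 0.3, 0.6]
grip_width: 0.0733
gripper_force: 0.0
clock: 13.32
tool_pos: [0.6251, -0.0112, 0.1339]
tcp_rot: [0.199, 0.98, 0.0, 0.0]
force: [2.1, 2.0, -0.2]
grip_width: 0.0356
gripper_force: 25.0
```

```bash
Z='[0,0,0]'; python3 -m inch '{"linear":[[0,0,0],[0,0,0],[0,0,0],[0,0,0],[0,0,0],[0,0,0],[0,0,0],[0,0,0]],"twist":[0.3,0.6,1,1,1,1,1,1],"gripper":[0,0,0,0,0,0,0,0]}'
python3 -m inch '{"linear":[[0,0,0],[0,0,0],[0,0,0],[0,0,0],[0,0,0],[0,0,0],[0,0,0],[0,0,0]],"twist":[1,1,1,1,1,1,1,1],"gripper":[0,0,0,0,0,0,0,0]}'; python3 k.py
```

```text
clock: 14.32
tool_pos: [0.625, -0.0113, 0.1339]
tcp_rot: [0.483, 0.876, 0.0, 0.0]
force: [1.6, 2.9, -0.6]
grip_width: 0.0358
gripper_force: 25.0
clock: 15.32
tool_pos: [0.625, -0.0113, 0.1339]
tcp_rot: [0.753, 0.658, 0.0, -0.0]
force: [1.9, 1.4, -0.4]
grip_width: 0.0363
gripper_force: 25.0
grip u 0.158579670823109 0.1767338379444389
yaw 82.28599139667594 [ 0.62503078 -0.01129906  0.13390612] units to axis [-8.43696138e-03 -2.48620848e-02 -1.11255258e-05] q7 -0.09163431724363806
```

```bash
python3 -m inch '{"linear":[[0,0,0],[0,0,0],[0,0,0],[0,0,0],[0,0,0],[0,0,0],[0,0,0],[0,0,0]],"twist":[1,1,1,1,1,1,1,1],"gripper":[0,0,0,0,0,0,0,0]}'
python3 -m inch '{"linear":[[0,0,0],[0,0,0],[0,0,0],[0,0,0],[0,0,0],[0,0,0],[0,0,0],[0,0,0]],"twist":[1,1,1,1,1,1,1,1],"gripper":[0,0,0,0,0,0,0,0]}'
python3 -m inch '{"linear":[[0,0,0],[0,0,0],[0,0,0],[0,0,0],[0,0,0],[0,0,0],[0,0,0],[0,0,0]],"twist":[1,1,1,1,0.7,0.4,0,0],"gripper":[0,0,0,0,0,0,0,0]}'; python3 k.py
python3 - <<'E'
from h import *
c=np.array([.624,-.0115]);f=np.array([-np.cos(np.radians(23)),np.sin(np.radians(23))]);l=np.array([-f[1],f[0]])
ims=[]
for n in ["scene","side"]:
    p,d,K,E=shot(n); ims.append(cv2.resize(p[170:300,190:320],(390,390),interpolation=cv2.INTER_CUBIC))
    A=world(d,K,E,np.ones(d.shape,bool)); C=p.reshape(-1,3)[(d>0).ravel()].astype(int)
    q=np.stack([(A[:,:2]-c)@f,(A[:,:2]-c)@l,A[:,2]],1)
    g=(q[:,0]>.03)&(q[:,0]<.085)&(abs(q[:,1])<.04)&(q[:,2]>.085)&(q[:,2]<.124)
    k=g&(np.ptp(C,axis=1)<30)&(C.min(1)>70)
    b=q[k]; print(n,len(b),b.min(0).round(4),b.max(0).round(4),b.mean(0).round(4))
    for r in manip.regions_of(n,"salt_shaker")[:1]:
        w=world(d,K,E,r["pixels"]);w=w[(w[:,2]>.1)&(w[:,2]<.125)]; v=np.stack([(w[:,:2]-c)@f,(w[:,:2]-c)@l],1);print(r["score"],r["extent"],len(v),np.percentile(v,[3,50,97],0).round(4) if len(v) else "")
save(np.hstack(ims),"c4.png")
E
```

```text
clock: 16.38
tool_pos: [0.625, -0.0113, 0.1339]
tcp_rot: [0.932, 0.362, 0.0, -0.0]
force: [2.6, 2.5, -1.5]
grip_width: 0.0354
gripper_force: 25.0
clock: 17.38
tool_pos: [0.625, -0.0112, 0.1339]
tcp_rot: [1.0, 0.021, 0.0, -0.0]
force: [0.7, 2.4, -1.0]
grip_width: 0.0355
gripper_force: 25.0
clock: 18.38
tool_pos: [0.6249, -0.0113, 0.1339]
tcp_rot: [0.98, -0.199, 0.0, -0.0]
force: [1.4, 4.3, 0.8]
grip_width: 0.0355
gripper_force: 25.0
yaw -22.92637541272449 [ 0.62494834 -0.01127533  0.13391195] units to axis [-1.96477344e-02  1.44086674e-02 -6.76583869e-06] q7 -1.662185934065071
scene 243 [ 0.0302 -0.0395  0.0852] [0.0784 0.04   0.1223] [0.0598 0.0002 0.1039]
0.89 [249.0, 223.6, 14.0, 26.7] 110 [[ 0.0535 -0.017 ]
 [ 0.0678 -0.0053]
 [ 0.0768  0.0084]]
side 182 [ 0.0301 -0.0384  0.0852] [0.0762 0.0396 0.1173] [0.0577 0.0012 0.1028]
0.78 [252.9, 220.3, 10.9, 24.5] 86 [[ 0.0496 -0.0195]
 [ 0.0649 -0.0086]
 [ 0.0747  0.0064]]
```

View pics/c4.png

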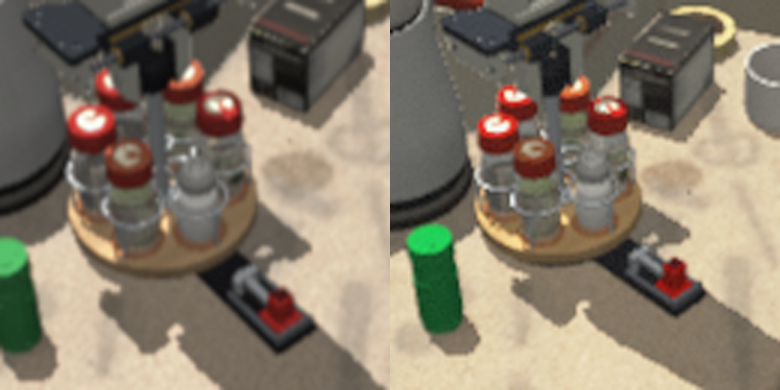

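Both views show the salt at the front, behind the red slide, in (197,200) left and (593,190) right, with all jars upright. I check the lateral offset with a circle fit.

```bash
python3 - <<'E'
from h import *
from scipy.optimize import least_squares
c=np.array([.6245,-.0113]);f=np.array([-np.cos(np.radians(23)),np.sin(np.radians(23))]);l=np.array([-f[1],f[0]])
for n in ["scene","side"]:
    P=[]
    p,d,K,E=shot(n); cam=np.linalg.inv(E)[:3,3]; print(n,"cam uv",(cam[:2]-c)@f,(cam[:2]-c)@l)
    for t in ["salt_shaker"]:
        r=manip.regions_of(n,t)[0]; w=world(d,K,E,cv2.erode(r["pixels"].astype(np.uint8),np.ones((2,2)))>0)
    q=np.stack([(w[:,:2]-c)@f,(w[:,:2]-c)@l,w[:,2]],1)
    for lo,hi,r0 in [(.035,.06,.022),(.06,.09,.022),(.035,.09,.022)]:
        b=q[(q[:,2]>lo)&(q[:,2]<hi)&(q[:,0]>.02)&(q[:,0]<.09)]
        if len(b)<10: continue
        s=least_squares(lambda x:np.hypot(b[:,0]-x[0],b[:,1]-x[1])-r0,[.056,0],loss="soft_l1",f_scale=.003)
        print(lo,hi,len(b),s.x.round(4),np.sqrt(np.mean(s.fun**2)).round(4))
    # slide line check: red grip lateral
s=manip.read_state();print(s["clock"],s["gripper_force"],s["dq"])
E
```

```text
scene cam uv 0.7529782929963575 -0.48126766272577964
0.035 0.06 70 [0.0571 0.0028] 0.002
0.06 0.09 126 [0.0557 0.0016] 0.0029
0.035 0.09 196 [0.056  0.0019] 0.0026
side cam uv 0.758556241278938 -0.6061478470435654
0.035 0.06 81 [ 0.0251 -0.0493] 0.0023
0.06 0.09 101 [ 0.0263 -0.049 ] 0.0026
0.035 0.09 182 [ 0.0258 -0.0491] 0.0026
18.825 25.00019520521164 [-1.34642057e-03  1.03534245e-03  7.05367875e-04  1.51530467e-03
  1.28529695e-03  3.64784315e-05 -1.46687296e-03]
```

The salt is at 56 mm, about 2 mm off the front line. The side network picked the neighbouring jar, which fits the 60° spacing. The grip holds at 25 N and the arm is still.

```bash
python3 -m inch '{"linear":[[0,0,0],[0,0,0],[0,0,0],[0,0,0]],"twist":[0,0,0,0],"gripper":[0,0,0,0]}'; python3 -c "
from cell import manip
print(manip.close_job())"
```

```text
clock: 19.32
tool_pos: [0.6249, -0.0112, 0.1339]
tcp_rot: [0.98, -0.199, 0.0, -0.0]
force: [1.2, 4.6, 1.9]
grip_width: 0.0359
gripper_force: 25.0
the job is handed in; nothing more can be done
None
```

I handed the job in at 19.3 s: the lock is out to its stop, the salt shaker is at the front about 2 mm off the front line, and the gripper is holding the knob still at 25 N; no verdict was returned.

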